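# Peel the top formed tray off a stuck stack and present it to the scanner

### The arm

A 7-joint arm with a two-finger parallel gripper is mounted at the origin on the work surface. World frame = base frame: x ahead of the robot, y to its left, z up, the work surface at z = 0. Lengths are in m, angles in rad, forces in N, time in s.
With the tool pointing down it reaches from about 0.4 to 0.85 m from the base axis. Payload 10.4 kg.
Tool frame: the origin (TCP) lies between the finger pads; the fingertips stand 11 mm ahead of it and the grasp point (between the pads) lies 8 mm behind it (r.tcp_to_tips is the distance from the TCP to the fingertips, in m); z points along the fingers, y is the line along which they close (so a half turn about z gives the same grasp; the last joint's range is limited). The gripper opens to 87 mm and grips with 3 to 60 N. Pads are 19 mm wide; open, the fingers measure 117 mm over their backs; the gripper's body (75 mm by 190 mm) begins 51 mm behind the grasp point.
Start: joints at [1.304, 0.332, -0.065, 1.46, 0.022, 1.35, -0.088], TCP at [0.151, -0.607, 0.234] pointing down, gripper open.
Joint ranges: [-2.6, 2.6], [-0.5, 2.12], [-1.47, 1.34], [0.16, 2.42], [-1.27, 4.41], [0.06, 2.06], [-2.6, 2.6]. Speed limits (rad/s): [2.22, 2.22, 2.79, 2.79, 3.14, 3.14, 3.14].

### API

Orientations are given as a unit quaternion [x, y, z, w].
In Python, from bench import r gives the robot as it stands. The module is installed in compiled form; this text tells all that it offers.
- The arm moves only by the shell command python3 -m crank 'ROWS' [FORCE]. ROWS is JSON, a list of rows, each an object of numbers: "claw": the closure, from -1 (fully open) to 1 (shut); "dx", "dy", "dz": the shift along the tool's x, y, z each as a share of 3 cm, from -1 to 1; "ax", "ay", "az": the turn, a rotation vector about the tool's x, y, z each as a share of 6 degrees, from -1 to 1. A call has 1 to 8 rows; each row shifts and turns the commanded pose from where the row before left it, along the tool's axes as they then stand; what a row does not reach is not made up. A row lasts 1/12 s, in which the tool goes at most 41.7 mm and 7.16 degrees, less where a joint would pass 70% of its speed; a pose out of reach is approached as far as the arm can. A call with a number of a shift or a turn outside -1 to 1 is refused whole. A call with a gripper value outside its range is refused whole. The fingers move at their own pace and stop on an object; FORCE is the grip in N (left out, the last holds). Time passes only in rows, so rows that do not move let the fingers close. It gives the time, the measured TCP pose, the force, the opening and the grip force at its end, in the units of the state.
- r.read_state(): the state, without advancing time (a new reading comes with each control period).
- r.camera(name): name is "side" or "top"; returns a dict with "color" (480x640x3 uint8, red, green, blue), "mtx" (3x3 intrinsics, pixels), "k1" (the pictures are not rectified: a ray, as slopes to the right and down, at radius r is drawn at 1 + k1 r^2 times it, then the intrinsics apply), "R" (3x3) and "t" (3): a world point X has camera coordinates R X + t. Camera axes: x right, y down, z forward; pixel columns grow to the right and rows downward; lengths in m; the calibration is good to about 2 mm. A picture is of the moment at which its call begins. There is no depth.
- r.close_job(): hands the job in; it is judged then, once.
The state is a dict: "time": time; "joint_positions": joint angles; "joint_vel": joint speeds; "joint_torque": joint torques, N m; "ee_pos": TCP position; "eef_rot": TCP orientation; "ft_force": force on the tool from outside, world axes, zero at the start; "torque": the same for the moment, N m; "width": finger opening in m; "grip_force": force on a finger pad.
Only numpy, scipy, OpenCV 4.12 (cv2) and the standard library are available. Lean on these libraries where they do the work, as an engineer would, in place of code of your own. Each camera call takes 0.05 s, during which the arm holds its last target. There are 200 camera calls.

### The job

The top tray of the nested stack sticks in the nest: pinch its rim and peel it, raising one corner a good finger's breadth while the opposite corner still sits in the nest, then lift it away so that the rest of the stack stays down in its rack. Finish holding the tray in the gripper, level, open side up and still, centred about 10 cm above the window of the code scanner so that the label under its floor can be read; do not let go, do not touch the scanner with the tray, and leave the tumbler, solder reel and screwdriver alone.

Things in the scene. Friction and masses are not known exactly. Their poses are not given: they have to be found in the camera images.
- tray: the top tray: dark grey formed plastic, 160 (x) by 120 (y) by 30 mm high, 65 g, open side +z, six pockets. Origin under the centre of its floor, z up, x along the long side. At the start it is nested in the stack with its yaw, origin 90 mm and rim top 120 mm above the table. Its rim is 9 mm wide and 14 mm high (local z 16 to 30 mm) with upright inner and outer faces
- stack: the rest of the stack: six equal dark grey trays nested tightly, moving as one, 0.46 kg, standing loose in the rack; origin under its centre, 6 mm above the table, z up, x along the long side; rims flush, 160 by 120 mm, top rim 106 mm above the table. The top tray is wedged in: pulled up flat it tends to drag this stack along; one corner comes up with 2 to 5 N and is free after some 7 mm
- rack: fixed aluminium tray rack around the stack: base plate 184 (x) by 144 (y) by 6 mm, an upright bent angle at each corner, 3 mm thick and 1.5 mm clear of the trays, up to 94 mm above the table (26 mm below the top tray's rim top); origin under its centre, x along the long side
- label (a point): middle of the paper label (45 by 30 mm) under the tray's floor, at the tray's origin
- corner0 (a point): top outer corner of the tray's rim at the tray's +x +y (80, 60, 30 mm from its origin); diagonally across from corner2; seated it is 120 mm above the table. Inside the rim the sloping 1.6 mm wall joins 12 mm below the rim's top and the pocket ribs end 18 mm below it, so a finger has room there; outside, the rims below are flush
- corner1 (a point): the same at the tray's -x +y; diagonally across from corner3
- corner2 (a point): the same at the tray's -x -y; diagonally across from corner0
- corner3 (a point): the same at the tray's +x -y; diagonally across from corner1
- scanner: presentation code scanner: fixed grey box with a dark top, 110 (x) by 150 (y) by 55 mm high, window upwards; origin under its centre
- window (a point): centre of the scanner's glass window (70 by 95 mm) on its top, 55 mm above the table; it looks straight up
- tumbler: bystander: clear plastic tumbler, 72 mm wide, 98 mm high, standing; origin under its centre
- solder_reel: bystander: reel of solder, 60 mm wide, 40 mm high, standing on a flange; origin under its centre
- driver: bystander: screwdriver with red handle, 170 mm long, lying
Not all that is in view belongs to the job. What is shaped like the tray but green, purple or turquoise is not meant.

How it is judged:
On the way, in this order (a step that is already met when the one before it is completed fails the run):
1. a corner of the tray stands at least 12 mm above its seat while the opposite corner is still down in the nest (within 6 mm) (((z of corner0 in the frame of stack above 0.126 m and z of corner2 in the frame of stack below 0.12 m) or (z of corner1 in the frame of stack above 0.126 m and z of corner3 in the frame of stack below 0.12 m) or (z of corner2 in the frame of stack above 0.126 m and z of corner0 in the frame of stack below 0.12 m) or (z of corner3 in the frame of stack above 0.126 m and z of corner1 in the frame of stack below 0.12 m))), for 0.15 s.
2. the tray is clear of the stack, 60 mm above its seat (z of tray in the frame of stack above 0.144 m and contact force between tray and the fingers above 1 N), for 0.1 s.
At the end, for the whole second after the job is handed in: The tray is held in the fingers, its middle within 35 mm of the window's axis and its floor 50 to 160 mm above the window, level within 10 degrees, open side up, still, touching neither scanner nor stack; the rest of the stack stands down in its rack (within 4 mm), upright and still (horizontal distance between label and window below 0.035 m and z of label in the frame of window between 0.05 and 0.16 m and angle between tray's own z axis and vertical below 0.17 rad and linear speed of each of tray, stack below 0.02 m/s and contact force between tray and the fingers above 3 N and contact force between tray and scanner below 0.1 N and contact force between tray and stack below 0.1 N and z of stack in the frame of rack below 0.01 m and angle between stack's own z axis and vertical below 0.05 rad); the arm keeps its last pose, push and grip.
It fails at once if the rest of the stack is dragged up (15 mm) or tipped (10 degrees) (z of stack in the frame of rack above 0.021 m or angle between stack's own z axis and vertical above 0.175 rad).
It fails at once if the tray hits the scanner (contact force between tray and scanner above 1 N).
It fails at once if the clear tumbler is pushed away (30 mm) or knocked over (distance of tumbler from where it was at the start of the episode above 0.03 m or angle between tumbler's own z axis and vertical above 0.5 rad).
It fails at once if the solder reel is pushed away (30 mm) (distance of solder_reel from where it was at the start of the episode above 0.03 m).
It fails at once if the screwdriver is pushed away (30 mm) (distance of driver from where it was at the start of the episode above 0.03 m).
It also fails if it takes over 48 s, if anything falls off the work surface, if the arm or the gripper's body presses on something with over 40 N, if the wrist force passes 120 N, or if a joint passes its speed limit or range.

## Working session

There is one attempt and no reset: what is moved stays moved. The work goes in short steps, Python scripts to look and compute and a shell command to move; the robot and the scene stay as the last step left them, time stands still between calls to the robot, and variables do not carry over. Pictures are saved under pics/ and viewed, at most 10 in all, crops included, and the job is handed in when it is done.

```bash
mkdir -p pics; python3 - <<'E'
from bench import r
import cv2,numpy as np,pickle
for n in("top","side"):
    c=r.camera(n); cv2.imwrite(f"pics/{n}0.png",c["color"][:,:,::-1]); pickle.dump(c,open(f"{n}0.pkl","wb"))
    print(n,c["mtx"].tolist(),c["k1"],np.round(c["R"],3).tolist(),c["t"])
s=r.read_state();print(s["time"],s["ee_pos"],s["eef_rot"],s["width"])
E
```

```text
top [[562.9680804616846, 0.0, 318.2494064089295], [0.0, 562.9680804616846, 244.15555685058635], [0.0, 0.0, 1.0]] -0.10157535182809016 [[0.024, -1.0, 0.014], [-0.995, -0.025, -0.096], [0.096, -0.012, -0.995]] [-0.0200534   0.54992058  1.2859255 ]
side [[450.9666152083766, 0.0, 316.12793496229], [0.0, 450.9666152083766, 245.38955895810216], [0.0, 0.0, 1.0]] 0.030879539801895624 [[-0.93, -0.367, -0.001], [-0.196, 0.501, -0.843], [0.31, -0.784, -0.538]] [0.4933537  0.16823907 1.09843481]
0.1 [ 0.15081025 -0.60620707  0.23286039] [ 9.92577555e-01  1.21611801e-01 -8.77706133e-05 -6.00177850e-04] 0.08729371807796034
```

View pics/top0.png

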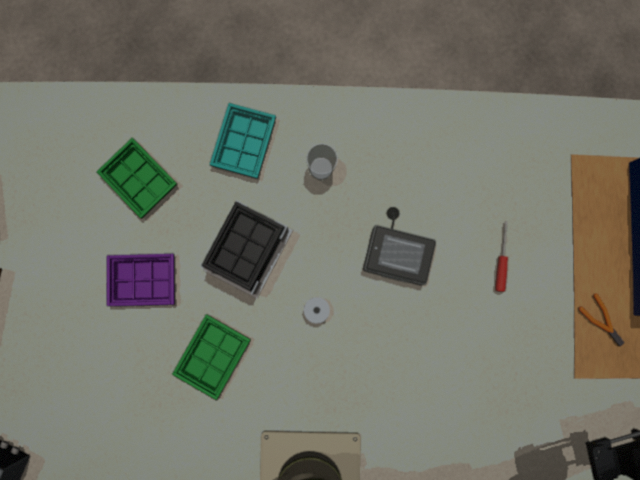

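View pics/side0.png

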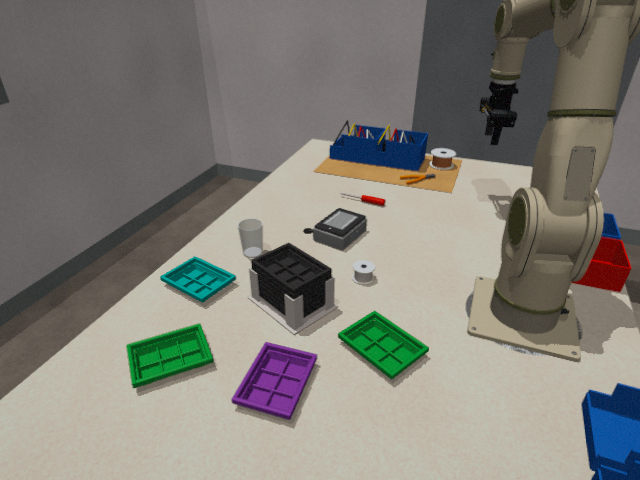

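The top view shows these look-alikes: dark grey stack top tray (245,247), green (137,178) and (212,357), purple (141,280), turquoise (244,141). I choose the dark grey one in the rack. The scanner is at (400,255), tumbler (321,165), reel (316,311), driver (502,260). The side view shows the same stack at (290,280).

```bash
cat >h.py <<'E'
import cv2,numpy as np,pickle
def ray(c,p,z):
    u=cv2.undistortPoints(np.float64(p).reshape(-1,1,2),c["mtx"],np.float64([c["k1"],0,0,0])).reshape(-1,2)
    R,t=np.array(c["R"]),np.array(c["t"]); C=-R.T@t
    d=np.c_[u,np.ones(len(u))]@R
    return C+d*((z-C[2])/d[:,2])[:,None]
def proj(c,X):
    return cv2.projectPoints(np.float64(X).reshape(-1,1,3),cv2.Rodrigues(np.array(c["R"]))[0],np.float64(c["t"]),c["mtx"],np.float64([c["k1"],0,0,0]))[0].reshape(-1,2)
E
python3 - <<'E'
from h import *
c=pickle.load(open("top0.pkl","rb"));im=c["color"][:,:,::-1]
print("cam",-np.array(c["R"]).T@c["t"])
g=im.max(2).astype(int)
for nm,(x0,y0,x1,y1),z,th in(("tray",(195,195,295,300),.12,60),("scan",(355,218,445,292),.055,85)):
    m=np.zeros(g.shape,np.uint8);m[y0:y1,x0:x1]=(g[y0:y1,x0:x1]<th)*255
    k=cv2.morphologyEx(m,cv2.MORPH_OPEN,np.ones((3,3)))
    ct=max(cv2.findContours(k,0,2)[0],key=cv2.contourArea)
    W=ray(c,ct.reshape(-1,2),z)[:,:2].astype(np.float32)
    rc=cv2.minAreaRect(W*1000);print(nm,rc, cv2.minAreaRect(ct))
for a,p,z in(("tumb",(321,165),.098),("reel",(316,311),.04),("drv",(502,260),.01)):print(a,ray(c,p,z))
crop=cv2.resize(im[190:310,190:310],(580,580),interpolation=2)
crop2=cv2.resize(im[200:300,355:445],(0,0),fx=2.3,fy=2.3)
o=np.zeros((580,800,3),np.uint8);o[:,:580]=np.clip(crop*2.0,0,255);o[:230,590:797]=np.clip(crop2*1.5,0,255)
cv2.imwrite("pics/crop.png",o)
E
```

```text
cam [0.42366723 0.00896397 1.33298346]
tray ((531.1394653320312, 154.76458740234375), (127.82196807861328, 158.97962951660156), 64.65927124023438) ((244.06610107421875, 247.16493225097656), (58.63023376464844, 73.7021713256836), 27.552810668945312)
scan ((526.2535400390625, -191.45907592773438), (150.3480682373047, 114.59664916992188), 76.881103515625) ((399.0, 255.5), (65.72715759277344, 49.96233367919922), 14.03624439239502)
tumb [[ 0.72150639 -0.0077136   0.098     ]]
reel [[ 0.39544182 -0.00497093  0.04      ]]
drv [[ 0.52481408 -0.4472662   0.01      ]]
```

View pics/crop.png

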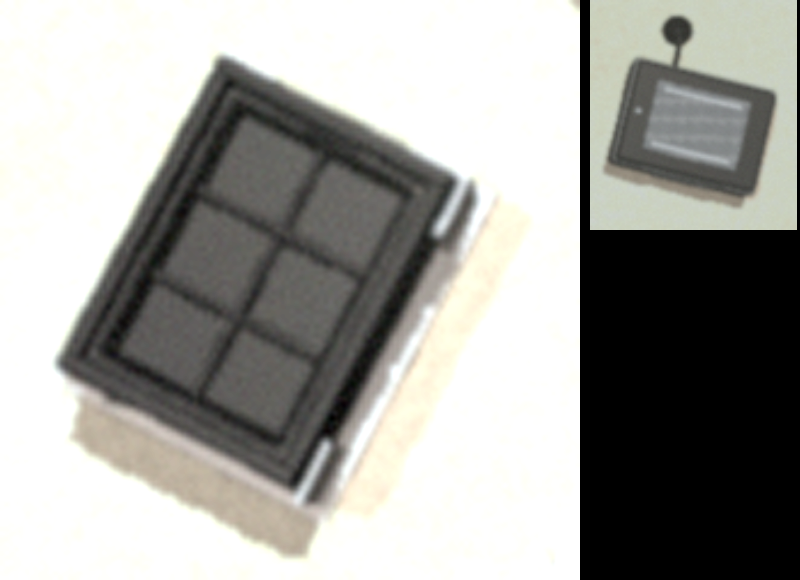

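The crop shows the dark grey tray with six pockets and a two-step rim, sitting in the aluminium rack. Its rim corners in crop pixels are about (220,62), (450,178), (298,488) and (60,362), so the choice is right. The scanner window is also visible.

```bash
cat >>h.py <<'E'
from scipy.spatial.transform import Rotation as Ro
def togo(s,G,heading,tilt=None):
    """shift in 3cm shares and turn in 6deg shares, tool axes"""
    R=Ro.from_quat(s["eef_rot"]); y=np.array([np.cos(heading),np.sin(heading),0]);z=np.array([0,0,-1.])
    T=Ro.from_matrix(np.c_[np.cross(y,z),y,z])
    return np.round(R.inv().apply(np.array(G)-s["ee_pos"])/.03,2),np.round((R.inv()*T).as_rotvec(degrees=True)/6,2)
E
python3 - <<'E'
from h import *
from bench import r
c=pickle.load(open("top0.pkl","rb"))
p=np.array([(220,62),(450,178),(298,488),(60,362)])/4.8333+190-.4
W=ray(c,p,.12)[:,:2];print(W.round(4));print(W.mean(0))
for i in range(4):
    d=W[(i+1)%4]-W[i];print(np.linalg.norm(d),np.degrees(np.arctan2(d[1],d[0])))
pw=np.array([(656,80),(750,101),(740,172),(643,150)]);pw=(pw-[590,0])/2.3+[355,200]
print("window",ray(c,pw,.055).mean(0))
E
```

```text
[[0.6281 0.178 ]
 [0.5779 0.0725]
 [0.4374 0.136 ]
 [0.4908 0.2445]]
[0.53354781 0.15777588]
0.11679649012022959 -115.44626368935813
0.15416201187922465 155.68043756342155
0.12089950037798233 63.82782469207092
0.1526041998183497 -25.844983891395742
window [ 0.52820657 -0.19759963  0.055     ]
```

```bash
python3 -m crank '[{"claw":-1,"dx":0.58,"dy":-0.6,"dz":0},{"claw":-1,"dx":0.58,"dy":-0.6},{"claw":-1,"dx":0.58,"dy":-0.6},{"claw":-1,"dx":0.58,"dy":-0.6},{"claw":-1,"dx":0.58,"dy":-0.6},{"claw":-1,"dx":0.58,"dy":-0.6},{"claw":-1,"dx":0.58,"dy":-0.6},{"claw":-1,"dx":0.58,"dy":-0.6}]'
python3 -m crank '[{"claw":-1,"dx":0.58,"dy":-0.6,"dz":0},{"claw":-1,"dx":0.58,"dy":-0.6},{"claw":-1,"dx":0.58,"dy":-0.6},{"claw":-1,"dx":0.58,"dy":-0.6},{"claw":-1,"dx":0.58,"dy":-0.6},{"claw":-1,"dx":0.58,"dy":-0.6},{"claw":-1,"dx":0.58,"dy":-0.6},{"claw":-1,"dx":0.58,"dy":-0.6}]'
python3 -m crank '[{"claw":-1,"dx":0.58,"dy":-0.6,"dz":0},{"claw":-1,"dx":0.58,"dy":-0.6},{"claw":-1,"dx":0.58,"dy":-0.6},{"claw":-1,"dx":0.58,"dy":-0.6},{"claw":-1,"dx":0.58,"dy":-0.6},{"claw":-1,"dx":0.58,"dy":-0.6},{"claw":-1,"dx":0.58,"dy":-0.6},{"claw":-1,"dx":0.58,"dy":-0.6}]'
python3 - <<'E'
from h import *
from bench import r
s=r.read_state();print(s["joint_positions"],togo(s,[.550,.0876,.18],np.radians(64.8)))
E
```

```text
[ 1.30439798  0.33278819 -0.06472266  1.46082787  0.02158163  1.34988417
 -0.08850714] (array([ 18.5 , -19.23,   1.78]), array([-1.000e-02, -1.000e-02, -2.347e+01]))invalid input at $[0]: expected keys claw, dx, dy, dz, ax, ay, az
invalid input at $[0]: expected keys claw, dx, dy, dz, ax, ay, az
invalid input at $[0]: expected keys claw, dx, dy, dz, ax, ay, az
```

```bash
python3 -m crank '[{"claw":-1,"dx":0.77,"dy":-0.8,"dz":0,"ax":0,"ay":0,"az":0},{"claw":-1,"dx":0.77,"dy":-0.8,"dz":0,"ax":0,"ay":0,"az":0},{"claw":-1,"dx":0.77,"dy":-0.8,"dz":0,"ax":0,"ay":0,"az":0},{"claw":-1,"dx":0.77,"dy":-0.8,"dz":0,"ax":0,"ay":0,"az":0},{"claw":-1,"dx":0.77,"dy":-0.8,"dz":0,"ax":0,"ay":0,"az":0},{"claw":-1,"dx":0.77,"dy":-0.8,"dz":0,"ax":0,"ay":0,"az":0},{"claw":-1,"dx":0.77,"dy":-0.8,"dz":0,"ax":0,"ay":0,"az":0},{"claw":-1,"dx":0.77,"dy":-0.8,"dz":0,"ax":0,"ay":0,"az":0}]'
python3 -m crank '[{"claw":-1,"dx":0.77,"dy":-0.8,"dz":0,"ax":0,"ay":0,"az":0},{"claw":-1,"dx":0.77,"dy":-0.8,"dz":0,"ax":0,"ay":0,"az":0},{"claw":-1,"dx":0.77,"dy":-0.8,"dz":0,"ax":0,"ay":0,"az":0},{"claw":-1,"dx":0.77,"dy":-0.8,"dz":0,"ax":0,"ay":0,"az":0},{"claw":-1,"dx":0.77,"dy":-0.8,"dz":0,"ax":0,"ay":0,"az":0},{"claw":-1,"dx":0.77,"dy":-0.8,"dz":0,"ax":0,"ay":0,"az":0},{"claw":-1,"dx":0.77,"dy":-0.8,"dz":0,"ax":0,"ay":0,"az":0},{"claw":-1,"dx":0.77,"dy":-0.8,"dz":0,"ax":0,"ay":0,"az":0}]'
python3 - <<'E'
from h import *
from bench import r
s=r.read_state();print(s["joint_positions"],togo(s,[.550,.0876,.18],np.radians(64.8)))
E
```

```text
time: 0.77
ee_pos: [0.2842, -0.374, 0.2333]
eef_rot: [0.993, 0.122, -0.0, -0.0]
ft_force: [0.3, -0.2, 0.6]
width: 0.0868
grip_force: 0.0
time: 1.43
ee_pos: [0.4172, -0.1431, 0.2334]
eef_rot: [0.993, 0.122, -0.0, 0.0]
ft_force: [1.1, 0.5, -0.1]
width: 0.0872
grip_force: 0.0
[ 0.81509859 -0.05365802 -0.56120493  1.89014865 -0.02933238  1.29704521
 -1.06458814] (array([ 6.15, -6.39,  1.78]), array([ -0.  ,   0.  , -23.47]))
```

```bash
python3 -m crank '[{"claw":-1,"dx":0.77,"dy":-0.8,"dz":0,"ax":0,"ay":0,"az":0},{"claw":-1,"dx":0.77,"dy":-0.8,"dz":0,"ax":0,"ay":0,"az":0},{"claw":-1,"dx":0.77,"dy":-0.8,"dz":0,"ax":0,"ay":0,"az":0},{"claw":-1,"dx":0.77,"dy":-0.8,"dz":0,"ax":0,"ay":0,"az":0},{"claw":-1,"dx":0.77,"dy":-0.8,"dz":0,"ax":0,"ay":0,"az":0},{"claw":-1,"dx":0.77,"dy":-0.8,"dz":0,"ax":0,"ay":0,"az":0},{"claw":-1,"dx":0.77,"dy":-0.8,"dz":0,"ax":0,"ay":0,"az":0},{"claw":-1,"dx":0.77,"dy":-0.8,"dz":0,"ax":0,"ay":0,"az":0}]'
python3 -m crank '[{"claw":-1,"dx":0,"dy":0,"dz":0,"ax":0,"ay":0,"az":-1},{"claw":-1,"dx":0,"dy":0,"dz":0,"ax":0,"ay":0,"az":-1},{"claw":-1,"dx":0,"dy":0,"dz":0,"ax":0,"ay":0,"az":-1},{"claw":-1,"dx":0,"dy":0,"dz":0,"ax":0,"ay":0,"az":-1},{"claw":-1,"dx":0,"dy":0,"dz":0,"ax":0,"ay":0,"az":-1},{"claw":-1,"dx":0,"dy":0,"dz":0,"ax":0,"ay":0,"az":-1},{"claw":-1,"dx":0,"dy":0,"dz":0,"ax":0,"ay":0,"az":-1},{"claw":-1,"dx":0,"dy":0,"dz":0,"ax":0,"ay":0,"az":-1}]'
python3 -m crank '[{"claw":-1,"dx":0,"dy":0,"dz":0,"ax":0,"ay":0,"az":-1},{"claw":-1,"dx":0,"dy":0,"dz":0,"ax":0,"ay":0,"az":-1},{"claw":-1,"dx":0,"dy":0,"dz":0,"ax":0,"ay":0,"az":-1},{"claw":-1,"dx":0,"dy":0,"dz":0,"ax":0,"ay":0,"az":-1},{"claw":-1,"dx":0,"dy":0,"dz":0,"ax":0,"ay":0,"az":-1},{"claw":-1,"dx":0,"dy":0,"dz":0,"ax":0,"ay":0,"az":-1},{"claw":-1,"dx":0,"dy":0,"dz":0,"ax":0,"ay":0,"az":-1},{"claw":-1,"dx":0,"dy":0,"dz":0,"ax":0,"ay":0,"az":-1}]'
python3 -m crank '[{"claw":-0.2,"dx":0,"dy":0,"dz":0,"ax":0,"ay":0,"az":-1},{"claw":-0.2,"dx":0,"dy":0,"dz":0,"ax":0,"ay":0,"az":-1},{"claw":-0.2,"dx":0,"dy":0,"dz":0,"ax":0,"ay":0,"az":-1},{"claw":-0.2,"dx":0,"dy":0,"dz":0,"ax":0,"ay":0,"az":-1},{"claw":-0.2,"dx":0,"dy":0,"dz":0,"ax":0,"ay":0,"az":-1},{"claw":-0.2,"dx":0,"dy":0,"dz":0,"ax":0,"ay":0,"az":-1},{"claw":-0.2,"dx":0,"dy":0,"dz":0,"ax":0,"ay":0,"az":-1},{"claw":-0.2,"dx":0,"dy":0,"dz":0,"ax":0,"ay":0,"az":-0.45}]' 30
python3 - <<'E'
from h import *
from bench import r
s=r.read_state();print(s["joint_positions"],togo(s,[.550,.0876,.15],np.radians(64.8)),s["ft_force"])
E
```

```text
time: 2.1
ee_pos: [0.5503, 0.0875, 0.2332]
eef_rot: [0.993, 0.121, -0.0, 0.0]
ft_force: [1.4, -0.2, -0.9]
width: 0.087
grip_force: 0.0
time: 2.77
ee_pos: [0.5496, 0.0861, 0.2332]
eef_rot: [0.856, 0.517, -0.0, -0.0]
ft_force: [0.9, 1.2, -0.2]
width: 0.0871
grip_force: 0.0
time: 3.43
ee_pos: [0.5497, 0.0861, 0.2332]
eef_rot: [0.572, 0.82, -0.0, -0.0]
ft_force: [-0.2, -0.6, -0.1]
width: 0.0871
grip_force: 0.0
time: 4.1
ee_pos: [0.5497, 0.086, 0.2332]
eef_rot: [0.216, 0.976, -0.0, -0.0]
ft_force: [0.4, -0.4, -0.5]
width: 0.0533
grip_force: 0.0
[ 0.72070419  0.4206577  -1.20745249  1.60118241  0.39776792  1.39776768
  0.60665042] (array([0.01, 0.05, 2.77]), array([-0.  , -0.  ,  0.03])) [ 0.39721516 -0.43349607 -0.45476317]
```

```bash
python3 -m crank '[{"claw":-0.2,"dx":0,"dy":0.05,"dz":0.62,"ax":0,"ay":0,"az":0},{"claw":-0.2,"dx":0,"dy":0,"dz":0.62,"ax":0,"ay":0,"az":0},{"claw":-0.2,"dx":0,"dy":0,"dz":0.62,"ax":0,"ay":0,"az":0},{"claw":-0.2,"dx":0,"dy":0,"dz":0.62,"ax":0,"ay":0,"az":0},{"claw":-0.2,"dx":0,"dy":0,"dz":0.62,"ax":0,"ay":0,"az":0},{"claw":-0.2,"dx":0,"dy":0,"dz":0,"ax":0,"ay":0,"az":0}]'
python3 - <<'E'
from h import *
from bench import r
s=r.read_state();print(togo(s,[.550,.0876,.12],np.radians(64.8)),s["width"])
c=r.camera("side");pickle.dump(c,open("s1.pkl","wb"));im=c["color"][:,:,::-1]
d=r.camera("top")["color"][:,:,::-1]
o=np.hstack([cv2.resize(im[190:340,225:375],(400,400),interpolation=2),cv2.resize(d[180:310,190:320],(400,400),interpolation=2)])
cv2.imwrite("pics/g1.png",np.clip(o*1.8,0,255))
E
```

```text
time: 4.6
ee_pos: [0.5486, 0.0867, 0.1371]
eef_rot: [0.219, 0.976, -0.001, -0.002]
ft_force: [-0.1, -0.3, -0.9]
width: 0.0522
grip_force: 0.0
(array([-0.03,  0.05,  0.57]), array([-0.03, -0.04, -0.02])) 0.052167450003670235[ WARN:0@12.032] global loadsave.cpp:1063 imwrite_ Unsupported depth image for selected encoder is fallbacked to CV_8U.
```

View pics/g1.png

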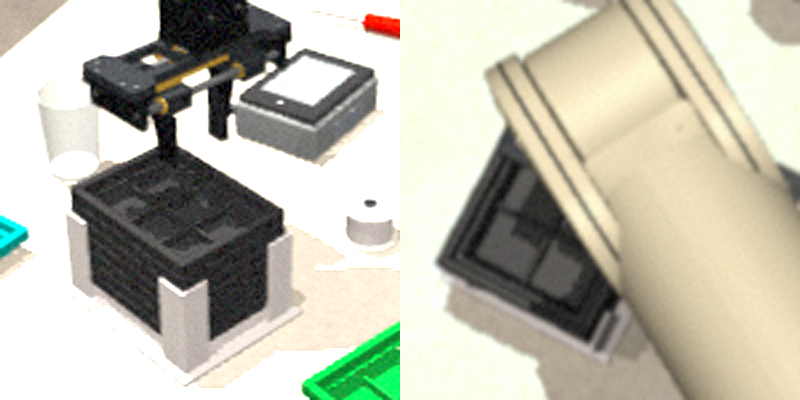

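The side crop on the left shows one finger over the tray's inside at about (168,140) and the other outside the far long rim at about (218,125). The tray is still seated, so I descend and pinch.

```bash
python3 -m crank '[{"claw":-0.2,"dx":0,"dy":0.05,"dz":0.2,"ax":0,"ay":0,"az":0},{"claw":-0.2,"dx":0,"dy":0,"dz":0.2,"ax":0,"ay":0,"az":0},{"claw":-0.2,"dx":0,"dy":0,"dz":0.17,"ax":0,"ay":0,"az":0},{"claw":-0.2,"dx":0,"dy":0,"dz":0,"ax":0,"ay":0,"az":0},{"claw":-0.2,"dx":0,"dy":0,"dz":0,"ax":0,"ay":0,"az":0}]'
python3 -m crank '[{"claw":0.5,"dx":0,"dy":0,"dz":0,"ax":0,"ay":0,"az":0},{"claw":0.7,"dx":0,"dy":0,"dz":0,"ax":0,"ay":0,"az":0},{"claw":1,"dx":0,"dy":0,"dz":0,"ax":0,"ay":0,"az":0},{"claw":1,"dx":0,"dy":0,"dz":0,"ax":0,"ay":0,"az":0},{"claw":1,"dx":0,"dy":0,"dz":0,"ax":0,"ay":0,"az":0},{"claw":1,"dx":0,"dy":0,"dz":0,"ax":0,"ay":0,"az":0}]' 45
```

```text
time: 5.12
ee_pos: [0.551, 0.0889, 0.1233]
eef_rot: [0.219, 0.976, -0.0, -0.0]
ft_force: [0.4, -0.8, 0.2]
width: 0.0525
grip_force: 0.0
time: 5.62
ee_pos: [0.5512, 0.089, 0.1235]
eef_rot: [0.219, 0.976, -0.0, 0.0]
ft_force: [0.6, 0.4, -0.0]
width: 0.02
grip_force: 0.0
```

```bash
python3 -m crank '[{"claw":-0.3,"dx":0,"dy":-0.04,"dz":0.1,"ax":0,"ay":0,"az":0},{"claw":-0.3,"dx":0,"dy":0,"dz":0,"ax":0,"ay":0,"az":0},{"claw":-0.3,"dx":0,"dy":0,"dz":0,"ax":0,"ay":0,"az":0}]'
python3 -m crank '[{"claw":1,"dx":0,"dy":0,"dz":0,"ax":0,"ay":0,"az":0},{"claw":1,"dx":0,"dy":0,"dz":0,"ax":0,"ay":0,"az":0},{"claw":1,"dx":0,"dy":0,"dz":0,"ax":0,"ay":0,"az":0},{"claw":1,"dx":0,"dy":0,"dz":0,"ax":0,"ay":0,"az":0},{"claw":1,"dx":0,"dy":0,"dz":0,"ax":0,"ay":0,"az":0},{"claw":1,"dx":0,"dy":0,"dz":0,"ax":0,"ay":0,"az":0},{"claw":1,"dx":0,"dy":0,"dz":0,"ax":0,"ay":0,"az":0},{"claw":1,"dx":0,"dy":0,"dz":0,"ax":0,"ay":0,"az":0}]' 45
python3 - <<'E'
from h import *
from bench import r
s=r.read_state();print(togo(s,[.550,.0876,.12],np.radians(64.8)),s["width"],s["torque"])
E
```

```text
time: 5.87
ee_pos: [0.5505, 0.0877, 0.1202]
eef_rot: [0.219, 0.976, -0.0, -0.0]
ft_force: [0.4, 0.1, -0.4]
width: 0.033
grip_force: 0.0
time: 6.53
ee_pos: [0.5508, 0.0881, 0.1205]
eef_rot: [0.219, 0.976, 0.0, 0.0]
ft_force: [1.5, 1.3, 0.0]
width: 0.0088
grip_force: 45.0
(array([ 0.02, -0.03,  0.02]), array([ 0.  ,  0.  , -0.02])) 0.008789396509443794 [ 0.46236961 -0.41362217 -0.1064678 ]
```

```bash
python3 -m crank '[{"claw":1,"dx":0.003,"dy":0.003,"dz":-0.05,"ax":0.05,"ay":-0.067,"az":0},{"claw":1,"dx":0.003,"dy":0.003,"dz":-0.05,"ax":0.05,"ay":-0.067,"az":0},{"claw":1,"dx":0.003,"dy":0.003,"dz":-0.05,"ax":0.05,"ay":-0.067,"az":0},{"claw":1,"dx":0.003,"dy":0.003,"dz":-0.05,"ax":0.05,"ay":-0.067,"az":0},{"claw":1,"dx":0.003,"dy":0.003,"dz":-0.05,"ax":0.05,"ay":-0.067,"az":0},{"claw":1,"dx":0.003,"dy":0.003,"dz":-0.05,"ax":0.05,"ay":-0.067,"az":0},{"claw":1,"dx":0.003,"dy":0.003,"dz":-0.05,"ax":0.05,"ay":-0.067,"az":0},{"claw":1,"dx":0.003,"dy":0.003,"dz":-0.05,"ax":0.05,"ay":-0.067,"az":0}]'
python3 - <<'E'
from h import *
from bench import r
s=r.read_state();print(togo(s,[.550,.0876,.12],np.radians(64.8)),s["width"],s["torque"])
c=r.camera("side")["color"][180:310,235:375,::-1]
cv2.imwrite("pics/g2.png",np.clip(cv2.resize(c,(560,520),interpolation=2)*1.8,0,255).astype(np.uint8))
E
```

```text
time: 7.2
ee_pos: [0.5504, 0.0891, 0.1328]
eef_rot: [0.219, 0.975, -0.027, 0.023]
ft_force: [0.4, 1.2, -2.1]
width: 0.0084
grip_force: 45.0
(array([ 0.01, -0.03,  0.43]), array([-0.41,  0.55, -0.02])) 0.008423991676616305 [ 0.24745638 -0.21596614  0.02005266]
```

View pics/g2.png

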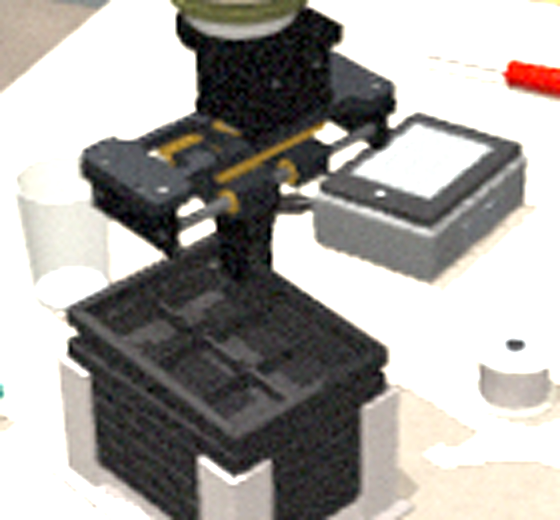

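The side crop shows the tray apart from the stack at its left (80,335) and right (385,360) corners, while the near, opposite corner (240,440) is still seated. I raise a little more and dwell.

```bash
python3 -m crank '[{"claw":1,"dx":0.003,"dy":0.003,"dz":-0.05,"ax":0.05,"ay":-0.067,"az":0},{"claw":1,"dx":0.003,"dy":0.003,"dz":-0.05,"ax":0.05,"ay":-0.067,"az":0},{"claw":1,"dx":0.003,"dy":0.003,"dz":-0.05,"ax":0.05,"ay":-0.067,"az":0},{"claw":1,"dx":0.003,"dy":0.003,"dz":-0.05,"ax":0.05,"ay":-0.067,"az":0},{"claw":1,"dx":0,"dy":0,"dz":0,"ax":0,"ay":0,"az":0},{"claw":1,"dx":0,"dy":0,"dz":0,"ax":0,"ay":0,"az":0},{"claw":1,"dx":0,"dy":0,"dz":0,"ax":0,"ay":0,"az":0},{"claw":1,"dx":0,"dy":0,"dz":0,"ax":0,"ay":0,"az":0}]'
python3 - <<'E'
from h import *
from bench import r
s=r.read_state();print(togo(s,[.550,.0876,.12],np.radians(64.8)),s["width"],s["torque"])
c=r.camera("side")["color"][200:330,235:375,::-1]
cv2.imwrite("pics/g3.png",np.clip(cv2.resize(c,(560,520),interpolation=2)*2.6,0,255).astype(np.uint8))
E
```

```text
time: 7.92
ee_pos: [0.5497, 0.0899, 0.1383]
eef_rot: [0.219, 0.974, -0.04, 0.034]
ft_force: [-0.4, 0.1, -1.1]
width: 0.0086
grip_force: 45.0
(array([ 0.01, -0.03,  0.61]), array([-0.6 ,  0.8 , -0.02])) 0.00864865767070618 [ 0.10952647 -0.07203397 -0.02390417]
```

View pics/g3.png

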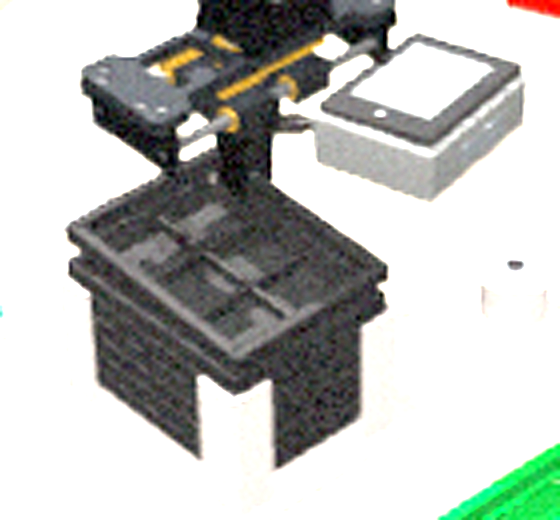

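```bash
python3 -m crank '[{"claw":1,"dx":-0.004,"dy":-0.003,"dz":-0.05,"ax":0,"ay":0,"az":0},{"claw":1,"dx":-0.004,"dy":-0.003,"dz":-0.05,"ax":0,"ay":0,"az":0},{"claw":1,"dx":-0.008,"dy":-0.006,"dz":-0.1,"ax":0,"ay":0,"az":0},{"claw":1,"dx":-0.008,"dy":-0.006,"dz":-0.1,"ax":0,"ay":0,"az":0},{"claw":1,"dx":-0.008,"dy":-0.006,"dz":-0.1,"ax":0,"ay":0,"az":0},{"claw":1,"dx":-0.008,"dy":-0.006,"dz":-0.1,"ax":0,"ay":0,"az":0},{"claw":1,"dx":0,"dy":0,"dz":0,"ax":0,"ay":0,"az":0}]'
python3 - <<'E'
from h import *
from bench import r
s=r.read_state();print(togo(s,[.550,.0876,.12],np.radians(64.8)),s["width"],s["torque"])
c=r.camera("side")["color"][190:320,235:375,::-1]
cv2.imwrite("pics/g4.png",np.clip(cv2.resize(c,(560,520),interpolation=2)*2.6,0,255).astype(np.uint8))
E
```

```text
time: 8.55
ee_pos: [0.55, 0.0903, 0.1542]
eef_rot: [0.219, 0.974, -0.04, 0.035]
ft_force: [0.5, 0.3, -0.2]
width: 0.009
grip_force: 45.0
(array([ 0.06, -0.01,  1.14]), array([-0.6 ,  0.81, -0.02])) 0.008950931778935878 [ 0.11723535 -0.10967585 -0.01531805]
```

View pics/g4.png

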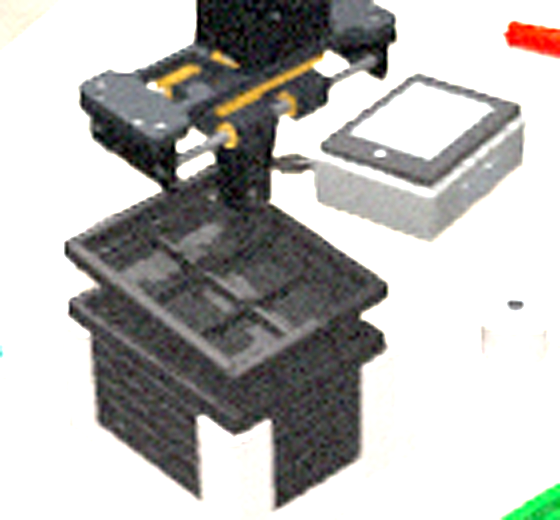

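The tray is now free above the stack all round, and the stack stays down in the rack. I lift and level it.

```bash
python3 -m crank '[{"claw":1,"dx":-0.02,"dy":-0.015,"dz":-0.25,"ax":0,"ay":0,"az":0},{"claw":1,"dx":-0.02,"dy":-0.015,"dz":-0.3,"ax":0,"ay":0,"az":0},{"claw":1,"dx":0,"dy":0,"dz":-0.35,"ax":-0.15,"ay":0.2,"az":0},{"claw":1,"dx":0,"dy":0,"dz":-0.35,"ax":-0.15,"ay":0.2,"az":0},{"claw":1,"dx":0,"dy":0,"dz":-0.35,"ax":-0.15,"ay":0.2,"az":0},{"claw":1,"dx":0,"dy":0,"dz":-0.35,"ax":-0.15,"ay":0.2,"az":0},{"claw":1,"dx":0,"dy":0,"dz":-0.15,"ax":0,"ay":0,"az":0},{"claw":1,"dx":0,"dy":0,"dz":0,"ax":0,"ay":0,"az":0}]'
python3 -m crank '[{"claw":1,"dx":0,"dy":0,"dz":0,"ax":0,"ay":0,"az":0},{"claw":1,"dx":0,"dy":0,"dz":0,"ax":0,"ay":0,"az":0}]'
python3 - <<'E'
from h import *
from bench import r
s=r.read_state();a=np.radians(64.8);u=np.array([np.sin(a),-np.cos(a),0]);v=np.array([np.cos(a),np.sin(a),0])
print(togo(s,np.array([.5272,-.195,.215])+.045*u-.0555*v,a),s["joint_positions"])
E
```

```text
time: 9.27
ee_pos: [0.5489, 0.0927, 0.2178]
eef_rot: [0.22, 0.976, 0.0, 0.001]
ft_force: [-0.7, 0.8, -1.5]
width: 0.0084
grip_force: 45.0
time: 9.43
ee_pos: [0.5479, 0.0931, 0.216]
eef_rot: [0.219, 0.976, -0.0, 0.0]
ft_force: [1.5, -0.3, -0.4]
width: 0.0083
grip_force: 45.0
(array([ -4.98, -10.82,   0.04]), array([-0.01,  0.01, -0.01])) [ 0.69864403  0.4275548  -1.19166672  1.62790427  0.40549505  1.36457247
  0.58222304]
```

```bash
python3 -m crank '[{"claw":1,"dx":-0.07,"dy":-0.15,"dz":0,"ax":0,"ay":0,"az":0},{"claw":1,"dx":-0.14,"dy":-0.3,"dz":0,"ax":0,"ay":0,"az":0},{"claw":1,"dx":-0.21,"dy":-0.45,"dz":0,"ax":0,"ay":0,"az":0},{"claw":1,"dx":-0.21,"dy":-0.45,"dz":0,"ax":0,"ay":0,"az":0},{"claw":1,"dx":-0.21,"dy":-0.45,"dz":0,"ax":0,"ay":0,"az":0},{"claw":1,"dx":-0.21,"dy":-0.45,"dz":0,"ax":0,"ay":0,"az":0},{"claw":1,"dx":-0.21,"dy":-0.45,"dz":0,"ax":0,"ay":0,"az":0},{"claw":1,"dx":-0.21,"dy":-0.45,"dz":0,"ax":0,"ay":0,"az":0}]'
python3 -m crank '[{"claw":1,"dx":-0.21,"dy":-0.45,"dz":0,"ax":0,"ay":0,"az":0},{"claw":1,"dx":-0.21,"dy":-0.45,"dz":0,"ax":0,"ay":0,"az":0},{"claw":1,"dx":-0.21,"dy":-0.45,"dz":0,"ax":0,"ay":0,"az":0},{"claw":1,"dx":-0.21,"dy":-0.45,"dz":0,"ax":0,"ay":0,"az":0},{"claw":1,"dx":-0.21,"dy":-0.45,"dz":0,"ax":0,"ay":0,"az":0},{"claw":1,"dx":-0.21,"dy":-0.45,"dz":0,"ax":0,"ay":0,"az":0},{"claw":1,"dx":-0.21,"dy":-0.45,"dz":0,"ax":0,"ay":0,"az":0},{"claw":1,"dx":-0.21,"dy":-0.45,"dz":0,"ax":0,"ay":0,"az":0}]'
python3 -m crank '[{"claw":1,"dx":-0.21,"dy":-0.45,"dz":0,"ax":0,"ay":0,"az":0},{"claw":1,"dx":-0.21,"dy":-0.45,"dz":0,"ax":0,"ay":0,"az":0},{"claw":1,"dx":-0.21,"dy":-0.45,"dz":0,"ax":0,"ay":0,"az":0},{"claw":1,"dx":-0.21,"dy":-0.45,"dz":0,"ax":0,"ay":0,"az":0},{"claw":1,"dx":-0.21,"dy":-0.45,"dz":0,"ax":0,"ay":0,"az":0},{"claw":1,"dx":-0.21,"dy":-0.45,"dz":0,"ax":0,"ay":0,"az":0},{"claw":1,"dx":-0.21,"dy":-0.45,"dz":0,"ax":0,"ay":0,"az":0},{"claw":1,"dx":-0.21,"dy":-0.45,"dz":0,"ax":0,"ay":0,"az":0}]'
python3 -m crank '[{"claw":1,"dx":-0.15,"dy":-0.3,"dz":0,"ax":0,"ay":0,"az":0},{"claw":1,"dx":-0.07,"dy":-0.15,"dz":0.2,"ax":0,"ay":0,"az":0},{"claw":1,"dx":0,"dy":0,"dz":0.2,"ax":0,"ay":0,"az":0},{"claw":1,"dx":0,"dy":0,"dz":0.2,"ax":0,"ay":0,"az":0},{"claw":1,"dx":0,"dy":0,"dz":0.2,"ax":0,"ay":0,"az":0},{"claw":1,"dx":0,"dy":0,"dz":0,"ax":0,"ay":0,"az":0},{"claw":1,"dx":0,"dy":0,"dz":0,"ax":0,"ay":0,"az":0},{"claw":1,"dx":0,"dy":0,"dz":0,"ax":0,"ay":0,"az":0}]'
python3 - <<'E'
from h import *
from bench import r
s=r.read_state();a=np.radians(64.8);u=np.array([np.sin(a),-np.cos(a),0]);v=np.array([np.cos(a),np.sin(a),0])
print(togo(s,np.array([.5272,-.195,.19])+.045*u-.0555*v,a))
c=r.camera("side");d=r.camera("top");pickle.dump((c,d),open("f.pkl","wb"))
o=np.hstack([cv2.resize(x,(400,400),interpolation=2) for x in(c["color"][150:330,220:400,::-1],d["color"][170:330,290:450,::-1])])
cv2.imwrite("pics/g5.png",np.clip(o*1.9,0,255).astype(np.uint8))
E
```

```text
time: 10.1
ee_pos: [0.5474, -0.0133, 0.2161]
eef_rot: [0.22, 0.976, -0.0, 0.0]
ft_force: [0.0, 1.3, 0.4]
width: 0.0083
grip_force: 45.0
time: 10.77
ee_pos: [0.5467, -0.1324, 0.2162]
eef_rot: [0.219, 0.976, -0.0, 0.0]
ft_force: [1.6, -0.5, -1.0]
width: 0.0087
grip_force: 45.0
time: 11.43
ee_pos: [0.5463, -0.2513, 0.2164]
eef_rot: [0.219, 0.976, -0.0, 0.0]
ft_force: [-0.4, -0.2, -0.0]
width: 0.0085
grip_force: 45.0
time: 12.1
ee_pos: [0.5467, -0.2644, 0.1927]
eef_rot: [0.219, 0.976, -0.0, 0.0]
ft_force: [0.3, 0.1, -1.3]
width: 0.0086
grip_force: 45.0
(array([ 0.07, -0.03,  0.09]), array([-0.  ,  0.01, -0.02]))
```

View pics/g5.png

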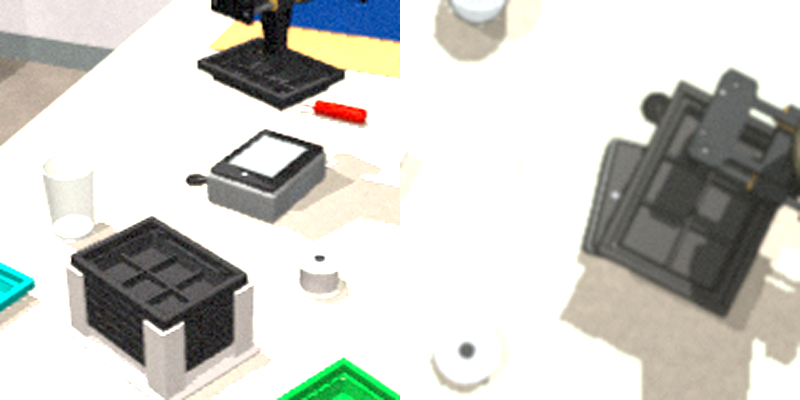

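The tray hangs level above the scanner, the stack is down in the rack and the bystanders have not moved. In the top crop the tray's corners are about (685,82), (610,240) and (725,310). I check the centring.

```bash
python3 - <<'E'
from h import *
c,d=pickle.load(open("f.pkl","rb"))
p=np.array([(285,82),(210,240),(325,310)])*.4+[290,170]-.3
W=ray(d,p,.193);print(W.round(4),(W[0]+W[2])/2)
print(np.linalg.norm(W[0]-W[1]),np.linalg.norm(W[2]-W[1]))
q=np.array([(198,64),(283,104),(343,72)])*.45+[220,150]-.3
print(proj(c,W).round(1),q.round(1))  # seen: +u+v, -u+v, -u-v
E
```

```text
[[ 0.6247 -0.1786  0.193 ]
 [ 0.493  -0.1184  0.193 ]
 [ 0.4382 -0.213   0.193 ]] [ 0.53147649 -0.19580333  0.193     ]
0.14485010497009485 0.1093696055361048
[[308.4 175.2]
 [344.4 190.7]
 [373.  180.3]] [[308.8 178.5]
 [347.  196.5]
 [374.  182.1]]
```

```bash
python3 - <<'E'
from h import *
c,d=pickle.load(open("f.pkl","rb"))
a=cv2.resize(c["color"][160:210,300:380,::-1],(800,500),interpolation=cv2.INTER_CUBIC)[:, :]
b=cv2.resize(d["color"][195:305,365:445,::-1],None,fx=5,fy=5,interpolation=cv2.INTER_CUBIC)
o=np.zeros((600,800,3),np.uint8);o[:250,:400]=np.clip(cv2.resize(a,(400,250))*2.6,0,255);o[:550,400:]=np.clip(b*2.6,0,255)
cv2.imwrite("pics/g6.png",o)
E
```

```text
(no output)
```

View pics/g6.png

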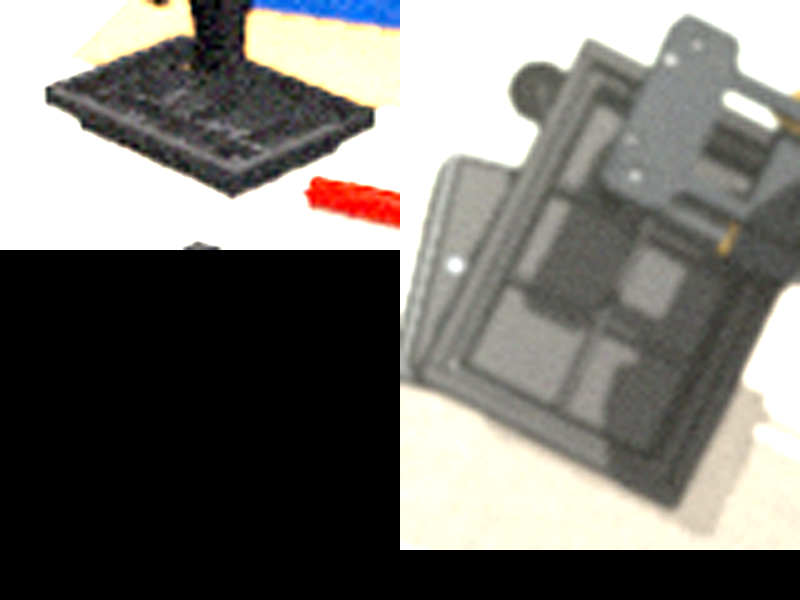

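```bash
python3 - <<'E'
from h import *
c,d=pickle.load(open("f.pkl","rb"))
T=np.array([(186,42),(13,376),(276,507)])/5+[365,195]-.4
S=np.array([(47,90),(234,170),(374,110)])/5+[300,160]-.4
def pm(k):return np.c_[k["R"],k["t"]]
un=lambda k,p:cv2.undistortPoints(p.reshape(-1,1,2),k["mtx"],np.float64([k["k1"],0,0,0])).reshape(-1,2).T
X=cv2.triangulatePoints(pm(c),pm(d),un(c,S),un(d,T));X=(X[:3]/X[3]).T
n=np.cross(X[1]-X[0],X[2]-X[1]);n/=np.linalg.norm(n)
print(X.round(4),(X[0]+X[2])/2,np.linalg.norm(X[0]-X[1]),np.linalg.norm(X[2]-X[1]),n,np.degrees(np.arccos(abs(n[2]))))
E
```

```text
[[ 0.6233 -0.1761  0.1869]
 [ 0.4838 -0.1056  0.1915]
 [ 0.4338 -0.214   0.1892]] [ 0.52859436 -0.19501533  0.18803556] 0.15644144079656988 0.119360300553163 [ 0.01785526 -0.03030305  0.99938127] 2.015635773569736
```

The enlarged views give rim corners in the top crop at (586,42), (413,376) and (676,507). Triangulated, the tray is 2° from level and within about 3 mm of the window's axis, with its floor about 103 mm above the window. I hand the job in.

```bash
python3 -c "
from bench import r
print(r.close_job())"
```

```text
the job is handed in; nothing more can be done
None
```

I peeled the top tray off the stack by one corner and handed the job in with it gripped about 103 mm above the scanner window, roughly 2° off level and 3 mm off-centre. In the last pictures the stack was down in its rack and the tumbler, reel and screwdriver showed no movement; no verdict came back.

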